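Rinse a spray-gun cup on the sprung cup rinser

TASK

Lift the bare metal spray-gun cup that stands mouth-down on the bench, keep it mouth-down, and set it over the jet of the cup rinser so that it sits level between the four prongs of the sprung star. Then use the cup to press the star down half-way, about 10 mm of its 20 mm travel and never to the bottom, keep it there for three seconds of rinsing, and finish while still holding it pressed at that depth: do not let go. Leave the tub, the tin and the brush where they are.

Things in the scene. Friction and masses are not known exactly. Their poses are not given: they have to be found in the camera images.
- cup: Bare aluminium cup, a plain straight cylinder without handle or cap, 60 mm outside diameter, 100 mm high, wall 2.5 mm, 0.1 to 0.2 kg. It stands mouth-down: closed flat end on top. Origin: centre of the mouth, at its lower edge; z points up to the closed end (top face at z = +100 mm). Grip it across its diameter from above, e.g. 70 mm above its mouth.
- rinser: Cup rinser fixed to the bench: round grey basin, 170 mm in diameter, rim 35 mm above the bench, with the black star inside. Origin: centre of its underside, z up. A fixed upright jet stands on its axis: 24 mm thick up to 56 mm above the bench, then a 12 mm thick brass nozzle up to 86 mm, rising through the star. A pipe stub leaves on its +x side.
- star_top (a point): Point on the rinser's axis at the upper face of the star, on which the cup's mouth rests; 58 mm above the bench when the star is up; moves down with it. The star has four arms, along the rinser's x and y axes both ways, each ending in an upturned prong 8 mm thick and 13 mm high; 76 to 80 mm is free between facing prongs, so the cup has about 8 mm to spare on each side.
- star (a joint): Downward travel of the star in m: 0 = up, at rest; 0.020 = bottom stop. Return spring: about 5 N to start it moving, plus 0.7 N per mm, so about 12 N at 10 mm in all, of which the weights of cup and star carry about 2 N. The cup's weight alone does not press it down.
- tub: Bystander: beige plastic tub with a lid and a small white knob, 80 mm across the lid, 102 mm high. Origin: centre of its underside.
- tin: Bystander: round steel tin with a paper label and a black screw cap, 72 mm in diameter, 106 mm high with its cap. Origin: centre of its underside.
- brush: Bystander: paint brush 200 mm long lying on the bench to the left of the rinser. Origin: centre of its underside, its x axis along the brush, handle to -x.

How it is judged:
By the outcome, as a careful person would: the job done as asked, in the order asked, and still so for the second after the job is handed in, while the arm keeps its last pose, push and grip.
It also fails if it takes over 48 s, if anything falls off the work surface, if the arm or the gripper's body presses on something with over 40 N, if the wrist force passes 120 N, or if a joint passes its speed limit or range.

ROBOT

A 6-joint arm with a two-finger parallel gripper is mounted at the origin on the work surface. World frame = base frame: x ahead of the robot, y to its left, z up, the work surface at z = 0. Lengths are in m, angles in rad, forces in N, time in s.
With the tool pointing down it reaches from about 0.35 to 0.85 m from the base axis. Payload 8.1 kg.
Tool frame: the origin (TCP) lies at the very end of the fingers, on their centre line; the grasp point (between the pads) lies 19 mm behind it (ctrl.grip_depth is the distance from the TCP to the grasp point, in m); z points along the fingers, y is the line along which they close (so a half turn about z gives the same grasp; the last joint's range is limited). The gripper opens to 93 mm and grips with 3 to 60 N. Pads are 15 mm wide; open, the fingers measure 128 mm over their backs; the gripper's body (75 mm by 188 mm) begins 65 mm behind the grasp point.
Start: joints at [-1.336, 0.13, 1.488, -0, 1.523, -0.085], TCP at [0.189, -0.57, 0.219] pointing down, gripper open.
Joint ranges: [-2.96, 2.96], [-0.89, 2.26], [0.02, 2.5], [-1.34, 4.48], [0, 2.73], [-2.66, 2.66]. Speed limits (rad/s): [2.39, 2.39, 2.79, 3.14, 3.14, 3.14].

INTERFACE

Orientations are given as a rotation vector (axis times angle).
In Python, from cell import ctrl gives the robot as it stands.
- The arm moves only by the tool arm_command, never from a script. Its argument "rows" is a list that holds one entry, the list of rows, each a list of 5 numbers: the opening, from -1 (shut) to 1 (fully open), then the shift along the tool's x, y, z each as a share of 0.1 m, from -1 to 1, then the turn about the tool's z as a share of 90 degrees, from -1 to 1. A call has 1 to 20 rows; each row shifts and turns the commanded pose from where the row before left it, along the tool's axes as they then stand; what a row does not reach is not made up. A row lasts 1/12 s, in which the tool goes at most 41.7 mm and 7.16 degrees, less where a joint would pass 70% of its speed; a pose out of reach is approached as far as the arm can. A call with a number of a shift or a turn outside -1 to 1 is refused whole. A call with a gripper value outside its range is refused whole. The fingers move at their own pace and stop on an object; the grip force is fixed at half the most. Time passes only in rows, so rows that do not move let the fingers close. It gives the time, the measured TCP pose, the force, the opening and the grip force at its end, in the units of the state.
- ctrl.get_obs(): the state, without advancing time (a new reading comes with each control period).
- ctrl.grab_frame(name): name is "scene" or "top" or "wrist"; returns the picture (480x640x3 uint8, red, green, blue); there is no depth.
- ctrl.camera_info(name): a dict with "camera_matrix" (3x3 intrinsics, pixels), "k1" (the pictures are not rectified: a ray, as slopes to the right and down, at radius r is drawn at 1 + k1 r^2 times it, then the intrinsics apply), "R" (3x3) and "t" (3): a world point X has camera coordinates R X + t; the wrist camera has in their place "mount" (4x4, takes a point from camera to tool coordinates, whose origin is the TCP and whose axes are the flange's). Camera axes: x right, y down, z forward; pixel columns grow to the right and rows downward; lengths in m; the calibration is good to about 2 mm. A picture is of the moment at which its call begins: read the wrist's pose just before it. camera_info takes no time and is no camera call.
- ctrl.finish_job(): hands the job in; it is judged then, once.
The state is a dict: "t": time; "joints": joint angles; "qd": joint speeds; "joint_efforts": joint torques, N m; "ee_pos": TCP position; "tcp_rot": TCP orientation; "force": force on the tool from outside, world axes, zero at the start; "wrist_torque": the same for the moment, N m; "gripper_width": finger opening in m; "grip_force": force on a finger pad.
Only numpy, scipy, OpenCV 4.12 (cv2) and the standard library are available. Lean on these libraries where they do the work, as an engineer would, in place of code of your own. Each camera call takes 0.05 s, during which the arm holds its last target. There are 200 camera calls.

## Working session

There is one attempt and no reset: what is moved stays moved. The work goes in short steps, Python scripts to look and compute and a tool call to move; the robot and the scene stay as the last step left them, time stands still between calls to the robot, and variables do not carry over. Pictures are saved under pics/ and viewed, at most 10 in all, crops included, and the job is handed in when it is done.

Besides the shell and the picture viewer there is one more tool, called after "Call:" in YAML: its name, and indented under it one key for each argument. arm_command: Moves the arm, as the interface text tells. Shift numbers are shares of 0.1 m and turn numbers shares of 90 degrees, none past 1 either way. Its arguments: {"type":"object","properties":{"rows":{"type":"array"}},"required":["rows"]}

```bash
mkdir -p pics; cat > h.py <<'E'
import numpy as np, cv2
from cell import ctrl
from scipy.spatial.transform import Rotation as Rn
def snap(n,f):
    o=ctrl.get_obs(); im=ctrl.grab_frame(n); cv2.imwrite('pics/'+f,im[:,:,::-1]); return o,im
def campose(n,o=None):
    c=ctrl.camera_info(n); K=np.array(c['camera_matrix'])
    if 'mount' in c:
        M=np.array(c['mount']); Rt=Rn.from_rotvec(o['tcp_rot']).as_matrix()
        Rwc=Rt@M[:3,:3]; C=Rt@M[:3,3]+o['ee_pos']
    else:
        R=np.array(c['R']); Rwc=R.T; C=-R.T@np.array(c['t'])
    return K,c['k1'],Rwc,C
def ray(n,u,v,z,o=None):
    K,k,R,C=campose(n,o); d=np.array([(u-K[0,2])/K[0,0],(v-K[1,2])/K[1,1]]); s=d.copy()
    for _ in range(30): s=d/(1+k*(s@s))
    w=R@np.array([s[0],s[1],1]); return C+w*(z-C[2])/w[2]
def proj(n,X,o=None):
    K,k,R,C=campose(n,o); p=R.T@(np.array(X)-C); s=p[:2]/p[2]; s=s*(1+k*(s@s)); return K[:2,:2]@s+K[:2,2]
E
python3 - <<'E'
from h import *
o,_=snap('top','top1.png'); snap('scene','scene1.png')
print(o['ee_pos'],o['tcp_rot'],o['force'],o['gripper_width'],o['t'])
print(Rn.from_rotvec(o['tcp_rot']).as_matrix().round(3))
print(campose('top'),campose('scene'),ctrl.camera_info('wrist'))
E
```

```text
[ 0.18853176 -0.5690266   0.21760988] [-3.09973002e+00 -4.99993279e-01  2.00266471e-04] [-0.18843946  0.20831377 -0.21170743] 0.09310283914715878 0.0
[[ 0.949  0.314 -0.   ]
 [ 0.314 -0.949  0.002]
 [ 0.    -0.002 -1.   ]]
(array([[612.92234699,   0.        , 320.9172288 ],
       [  0.        , 612.92234699, 242.46666108],
       [  0.        ,   0.        ,   1.        ]]), -0.024827765670105584, array([[ 0.01493997, -0.99224425,  0.12340236],
       [-0.99977941, -0.01664622, -0.01280727],
       [ 0.01476212, -0.1231838 , -0.99227407]]), array([0.36929637, 0.06112635, 1.47141565])) (array([[593.49064689,   0.        , 329.63016373],
       [  0.        , 593.49064689, 234.76953443],
       [  0.        ,   0.        ,   1.        ]]), 0.03663277135872868, array([[-0.863839  ,  0.34736415, -0.36485659],
       [ 0.50368819,  0.58265948, -0.63781356],
       [-0.00896642, -0.73474218, -0.6782872 ]]), array([1.08584615, 0.95640221, 1.04820138])) {'camera_matrix': array([[335.73311004,   0.        , 322.84029841],
       [  0.        , 335.73311004, 240.92497922],
       [  0.        ,   0.        ,   1.        ]]), 'k1': -0.05439080876885806, 'mount': array([[ 1.28193064e-04, -9.64011255e-01, -2.65861400e-01,
         7.48769103e-02],
       [ 9.99999687e-01, -8.41557349e-05,  7.87327908e-04,
         5.42614031e-04],
       [-7.81366726e-04, -2.65861418e-01,  9.64010942e-01,
        -1.66068705e-01],
       [ 0.00000000e+00,  0.00000000e+00,  0.00000000e+00,
         1.00000000e+00]])}
```

View pics/top1.png

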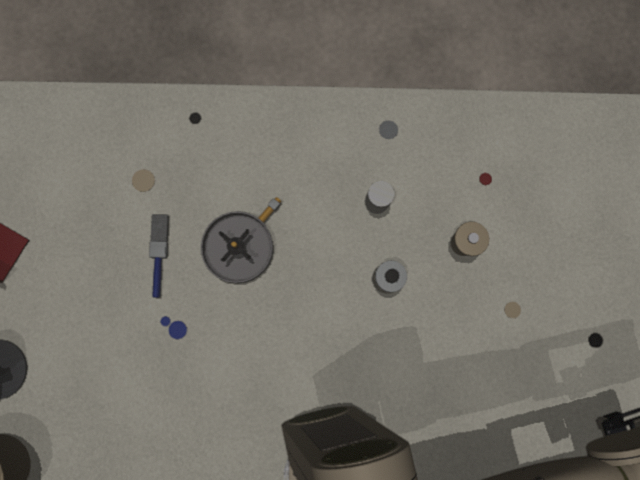

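View pics/scene1.png

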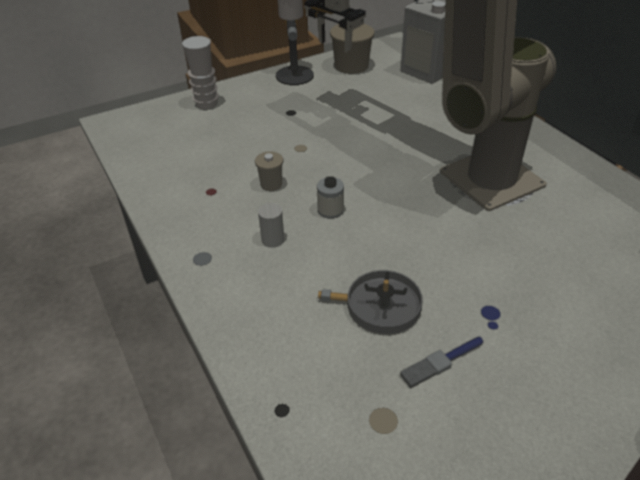

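The top view shows the cup's closed end at about (381,194), the tin at (392,276), the tub at (471,238), and the rinser rim centred at (238,247) with its pipe end at (278,200). The brush is to the left, at (158,255). The scene view agrees.

```bash
python3 - <<'E'
from h import *
im=cv2.imread('pics/top1.png')
def crop(u,v,r): return cv2.resize(im[v-r:v+r,u-r:u+r],(400,400),interpolation=cv2.INTER_CUBIC)
cup=ray('top',381,193.5,.1); rin=ray('top',238,247.5,.035); pipe=ray('top',278,200,.02); tin=ray('top',392,276,.106); tub=ray('top',471.5,238,.102)
print('cup',cup,'rin',rin,'pipe',pipe,'tin',tin,'tub',tub)
print('nozzle',ray('top',234,244,.086),'yaw',np.degrees(np.arctan2(*(pipe-rin)[[1,0]])))
sc=cv2.imread('pics/scene1.png')
def circ(I,n,c,z,r,col):
    P=np.array([proj(n,[c[0]+r*np.cos(a),c[1]+r*np.sin(a),z]) for a in np.linspace(0,6.28,60)])
    return P
a=cv2.convertScaleAbs(im,alpha=1.5)
def draw(I,P,s,off,col): cv2.polylines(I,[((P-off+.5)*s-.5).round().astype(int)],True,col,1)
tiles=[]
for n,I0,boxes in (('top',im,((381,195),(238,245))),('scene',sc,((272,225),(385,300)))):
    for (u,v) in boxes:
        r=48; t=cv2.resize(I0[v-r:v+r,u-r:u+r],(300,300),interpolation=cv2.INTER_CUBIC); t=cv2.convertScaleAbs(t,alpha=1.6)
        for c,z,rr in ((cup,.1,.03),(cup,0,.03),(rin,.035,.085),(rin,.086,.006)):
            draw(t,circ(t,n,c,z,rr,0),300/96,np.array([u-r,v-r]),(0,255,0))
        tiles.append(t)
cv2.imwrite('pics/ov.png',np.vstack([np.hstack(tiles[:2]),np.hstack(tiles[2:])]))
E
```

```text
cup [ 0.65472659 -0.09198433  0.1       ] rin [0.53270986 0.23773293 0.035     ] pipe [0.6509818  0.14715333 0.02      ] tin [ 0.46626648 -0.11646565  0.106     ] tub [ 0.55551911 -0.29751229  0.102     ]
nozzle [0.5347634  0.24079946 0.086     ] yaw -37.44701710692617
```

View pics/ov.png

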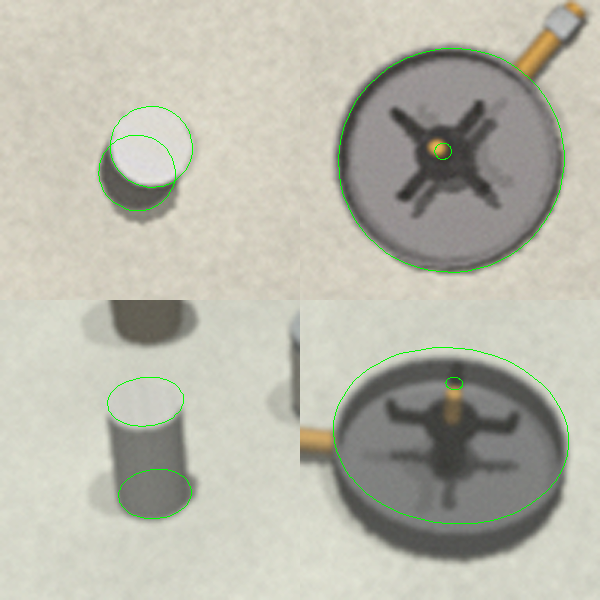

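The cup overlay fits in both views: cup at (0.655,-0.092). The rinser is at about (0.533,0.239), good to roughly 5 mm. I'll move above the cup.

Call:
arm_command:
  rows:
    - [[1,0.29,-0.15,0,0],[1,0.29,-0.15,0,0],[1,0.29,-0.15,0,0],[1,0.29,-0.15,0,0],[1,0.29,-0.15,0,0],[1,0.29,-0.15,0,0],[1,0.29,-0.15,0,0],[1,0.29,-0.15,0,0],[1,0.29,-0.15,0,0],[1,0.29,-0.15,0,0],[1,0.29,-0.15,0,0],[1,0.29,-0.15,0,0],[1,0.29,-0.15,0,0],[1,0.29,-0.15,0,0],[1,0.29,-0.15,0,0],[1,0.29,-0.15,0,0],[1,0.29,-0.15,0,0],[1,0.29,-0.15,0,0],[1,0.29,-0.15,0,0],[1,0.1,-0.1,0,0]]

```text
t: 1.77
ee_pos: [0.6303, -0.1101, 0.2177]
tcp_rot: [-3.1, -0.503, 0.0]
force: [0.3, 0.2, 1.3]
gripper_width: 0.0927
grip_force: 0.0
```

```bash
cat >> h.py <<'E'
def todo(o,X):
    return Rn.from_rotvec(o['tcp_rot']).as_matrix().T@(np.array(X)-o['ee_pos'])/0.1
E
python3 - <<'E'
from h import *
o,im=snap('wrist','w1.png'); print(o['t'],o['ee_pos'],Rn.from_rotvec(o['tcp_rot']).as_matrix().round(4),o['joints'].round(2) if hasattr(o['joints'],'round') else o['joints'],o['force'])
print(todo(o,[.655,-.092,.051]))
im=im[:,:,::-1].copy()
c=[.655,-.092]
P=np.array([proj('wrist',[c[0]+.03*np.cos(a),c[1]+.03*np.sin(a),.1],o) for a in np.linspace(0,6.28,60)])
cv2.polylines(im,[P.round().astype(int)],True,(0,255,0),1); print(P.mean(0))
cv2.imwrite('pics/w1o.png',im)
E
```

```text
1.7667 [ 0.63028973 -0.11008855  0.21767756] [[ 9.486e-01  3.164e-01 -3.000e-04]
 [ 3.164e-01 -9.486e-01  1.200e-03]
 [ 1.000e-04 -1.200e-03 -1.000e+00]] [-0.25  0.24  1.37  0.    1.54  1.  ] [0.2845865  0.23113634 1.30082806]
[ 0.29152473 -0.09134296  1.66691035]
[311.32518979 203.10567544]
```

View pics/w1o.png

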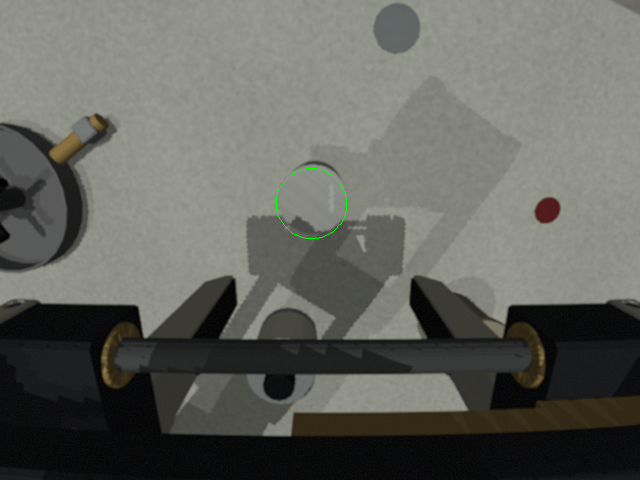

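The wrist view shows the cup at (311,203), matching the prediction. The tin is below it at (280,385) and clear of the fingers. I'll descend and grip.

Call:
arm_command:
  rows:
    - [[1,0.15,-0.05,0,0],[1,0.14,-0.04,0,0],[1,0,0,0.2,0],[1,0,0,0.3,0],[1,0,0,0.3,0],[1,0,0,0.3,0],[1,0,0,0.25,0],[1,0,0,0.2,0],[1,0,0,0.12,0],[1,0,0,0,0],[-1,0,0,0,0],[-1,0,0,0,0],[-1,0,0,0,0],[-1,0,0,0,0],[-1,0,0,0,0],[-1,0,0,0,0],[-1,0,0,0,0],[-1,0,0,0,0]]

```text
t: 3.32
ee_pos: [0.6536, -0.0953, 0.0525]
tcp_rot: [3.101, 0.5, 0.002]
force: [-1.5, 2.0, 5.2]
gripper_width: 0.059
grip_force: 30.0
```

Call:
arm_command:
  rows:
    - [[-1,0,0,-0.05,0],[-1,0,0,-0.1,0],[-1,0,0,-0.2,0],[-1,0,0,-0.3,0],[-1,0,0,-0.3,0],[-1,0,0,-0.3,0],[-1,0,0,-0.15,0],[-1,0,0,-0.1,0],[-1,0,0,0,0],[-1,0,0,0,0]]

```text
t: 4.15
ee_pos: [0.653, -0.0956, 0.2013]
tcp_rot: [3.101, 0.5, -0.0]
force: [0.6, -0.3, -1.3]
gripper_width: 0.0588
grip_force: 30.0
```

```bash
python3 - <<'E'
from h import *
o=ctrl.get_obs(); print(o['ee_pos'],o['force'],o['wrist_torque'],o['gripper_width'],o['joints'])
print(todo(o,[.534,.239,.2]))
E
```

```text
[ 0.65302185 -0.0956012   0.20131711] [ 0.60981195 -0.298796   -1.32022198] [0.0108415  0.01506362 0.05830787] 0.05880484930424165 [-2.22951469e-01  2.99487010e-01  1.32643312e+00 -1.21988167e-04
  1.51584171e+00  1.02817321e+00]
[-0.07839337 -3.55053124  0.01312727]
```

Call:
arm_command:
  rows:
    - [[-1,-0.05,-0.1,0,0],[-1,-0.06,-0.2,0,0],[-1,-0.07,-0.3,0,0],[-1,-0.07,-0.3,0,0],[-1,-0.07,-0.3,0,0],[-1,-0.07,-0.3,0,0],[-1,-0.07,-0.3,0,0],[-1,-0.07,-0.3,0,0],[-1,-0.07,-0.3,0,0],[-1,-0.07,-0.3,0,0],[-1,-0.07,-0.3,0,0],[-1,-0.07,-0.3,0,0],[-1,-0.07,-0.25,0,0],[-1,-0.05,-0.2,0,0],[-1,0,-0.1,0,0],[-1,0,0,0,0],[-1,0,0,0,0]]

```text
t: 5.57
ee_pos: [0.4435, 0.2403, 0.2003]
tcp_rot: [3.1, 0.502, -0.003]
force: [-0.1, -0.2, -2.5]
gripper_width: 0.059
grip_force: 30.0
```

```bash
python3 - <<'E'
from h import *
o,im=snap('wrist','w2.png'); print(o['t'],list(o['ee_pos']),list(o['tcp_rot']),o['force'],o['joints'])
np.save('w2.npy',np.r_[o['ee_pos'],o['tcp_rot']])
im=im[:,:,::-1].copy()
for c,z,r in (([.5335,.239],.035,.085),([.5335,.239],.086,.006)):
    P=np.array([proj('wrist',[c[0]+r*np.cos(a),c[1]+r*np.sin(a),z],o) for a in np.linspace(0,6.28,60)])
    cv2.polylines(im,[P.round().astype(int)],True,(0,255,0),1); print(P.mean(0))
cv2.imwrite('pics/w2o.png',im)
E
```

```text
5.5667 [np.float64(0.4434779318525622), np.float64(0.24032137280746033), np.float64(0.20034344753184524)] [np.float64(3.1001922144381675), np.float64(0.501780206274759), np.float64(-0.0029021570743918514)] [-0.14865997 -0.22367314 -2.50277633] [ 3.95371395e-01 -1.19184161e-01  1.77209215e+00 -5.96708446e-04
  1.49072741e+00  1.64529007e+00]
[353.44125641 133.54745289]
[358.82099699 135.35536806]
```

View pics/w2o.png

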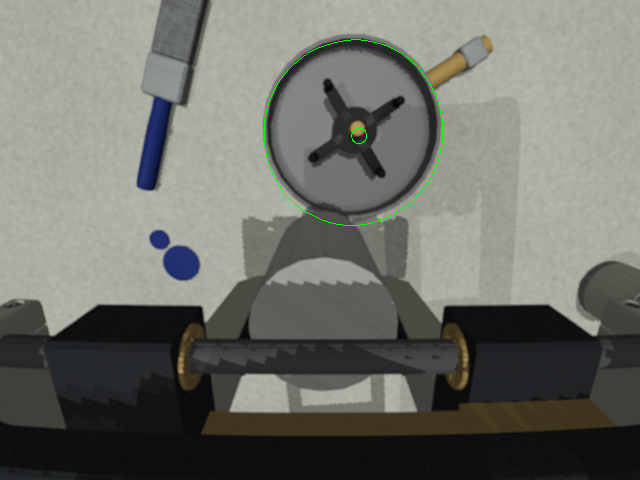

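The wrist view shows the nozzle tip at (357,128), the prong tips at about (328,84), (401,100), (314,157) and (380,173), and the cup's top face from x = 249 to 398 with its upper edge at y = 257.

```bash
python3 - <<'E'
from h import *
from scipy.optimize import least_squares
d=np.load('w2.npy'); o=dict(ee_pos=d[:3],tcp_rot=d[3:])
print('nozzle',ray('wrist',357.5,128.5,.086,o))
P=[ray('wrist',u,v,.071,o) for u,v in ((328,84),(401,100),(380,173),(314,157))]
print('prongs',np.round(P,4),np.mean(P,0),np.linalg.norm(P[0]-P[2]),np.linalg.norm(P[1]-P[3]))
print('rim',ray('wrist',353.2,131,.035,o))
im=cv2.imread('pics/w2.png').astype(float).mean(2)
z=d[2]+.0475
# cup top edge: grid-search centre maximising radial contrast over visible arc
best=[]
Rt=Rn.from_rotvec(d[3:]).as_matrix()
for a in np.arange(-8,8.1,.5):
  for b in np.arange(-8,8.1,.5):
    c=d[:3]+Rt@np.array([a,b,0])/1000; s=0
    for th in np.radians(np.arange(-75,76,3)):
      e=Rt@np.array([np.cos(th),np.sin(th),0])
      v=[im[int(round(q[1])),int(round(q[0]))] for q in (proj('wrist',[*(c+r*e)[:2],z],o) for r in (.0285,.0315))]
      s+=v[0]-v[1]
    best.append((s,a,b))
best.sort(reverse=True); print('cup off tool mm',best[:4])
E
```

```text
nozzle [0.53823861 0.24179512 0.086     ]
prongs [[0.5648 0.2753 0.071 ]
 [0.5724 0.2141 0.071 ]
 [0.5109 0.2096 0.071 ]
 [0.5056 0.268  0.071 ]] [0.53844799 0.24176242 0.071     ] 0.08499666918286904 0.08583634789973203
rim [0.53903961 0.24090448 0.035     ]Traceback (most recent call last):
  File "<stdin>", line 18, in <module>
  File "<stdin>", line 18, in <genexpr>
  File "h.py", line 19, in proj
    K,k,R,C=campose(n,o); p=R.T@(np.array(X)-C); s=p[:2]/p[2]; s=s*(1+k*(s@s)); return K[:2,:2]@s+K[:2,2]
            ~~~~~~~^^^^^
  File "h.py", line 7, in campose
    c=ctrl.camera_info(n); K=np.array(c['camera_matrix'])
ValueError: time passes only in moves, steps and waits
```

```bash
python3 - <<'E'
import h
from h import *
d=np.load('w2.npy'); o=dict(ee_pos=d[:3],tcp_rot=d[3:])
cp=campose('wrist',o); h.campose=lambda n,o=None:cp
im=cv2.GaussianBlur(cv2.imread('pics/w2.png'),(0,0),1).astype(float).mean(2)
z=d[2]+.0475; Rt=Rn.from_rotvec(d[3:]).as_matrix(); best=[]
for a in np.arange(-8,8.1,.5):
  for b in np.arange(-6,6.1,.5):
    c=d[:3]+Rt@np.array([a,b,0])/1000; s=0
    for th in np.radians(np.arange(-75,76,3)):
      e=Rt@np.array([np.cos(th),np.sin(th),0])
      v=[im[int(round(q[1])),int(round(q[0]))] for q in (proj('wrist',[*(c+r*e)[:2],z],o) for r in (.0285,.0315))]
      s+=abs(v[0]-v[1])
    best.append((s,a,b))
best.sort(reverse=True); print(best[:4])
for a in (0,3):
  c=d[:3]+Rt@np.array([a/1000,0,0])
  print(a,[proj('wrist',[*(c+Rt@np.array([.03*np.cos(t),.03*np.sin(t),0]))[:2],z],o).round(0) for t in (-1.57,0,1.57)])
print(todo(o,[.5378,.2416,.2]), Rt.round(4))
E
```

```text
[(np.float64(2877.9999999999995), np.float64(6.0), np.float64(0.5)), (np.float64(2869.6666666666674), np.float64(6.0), np.float64(1.0)), (np.float64(2793.0), np.float64(6.0), np.float64(1.5)), (np.float64(2789.9999999999995), np.float64(6.5), np.float64(1.0))]
0 [array([247., 342.]), array([321., 272.]), array([396., 342.])]
3 [array([246., 335.]), array([321., 265.]), array([396., 335.])]
[0.89910199 0.28539921 0.00185536] [[ 9.489e-01  3.154e-01 -1.700e-03]
 [ 3.154e-01 -9.489e-01 -1.300e-03]
 [-2.000e-03  7.000e-04 -1.000e+00]]
```

The wrist measurements of nozzle and cup agree with the top view to about 1 mm. Shift needed: x +85 mm, y +28 mm. I'll do that, then come down to just above the nozzle.

Call:
arm_command:
  rows:
    - [[-1,0.1,0.03,0,0],[-1,0.2,0.07,0,0],[-1,0.25,0.08,0,0],[-1,0.2,0.07,0,0],[-1,0.1,0.03,0,0],[-1,0,0,0.1,0],[-1,0,0,0.2,0],[-1,0,0,0.15,0],[-1,0,0,0.05,0],[-1,0,0,0,0],[-1,0,0,0,0]]

```text
t: 6.53
ee_pos: [0.5331, 0.2403, 0.1515]
tcp_rot: [3.101, 0.499, -0.001]
force: [1.3, 0.1, -1.4]
gripper_width: 0.0589
grip_force: 30.0
```

```bash
python3 - <<'E'
from h import *
o,im=snap('scene','s3.png'); o2,im2=snap('top','t3.png'); print(o['t'],list(o['ee_pos']),list(o['tcp_rot']),o['force'],o['joints'])
a=cv2.resize(im[215:335,330:450],(560,560),interpolation=cv2.INTER_CUBIC)
cv2.imwrite('pics/s3c.png',cv2.convertScaleAbs(a,alpha=1.7)[:,:,::-1])
E
```

```text
6.5333 [np.float64(0.5330778098822965), np.float64(0.24030544073367213), np.float64(0.15145314388056655)] [np.float64(3.101401625117342), np.float64(0.4993463897045926), np.float64(-0.0012318930820177565)] [ 1.26931003  0.0636275  -1.36384887] [ 3.35906443e-01  1.30519232e-01  1.61179715e+00 -1.09125920e-04
  1.40009208e+00  1.58744803e+00]
```

View pics/s3c.png

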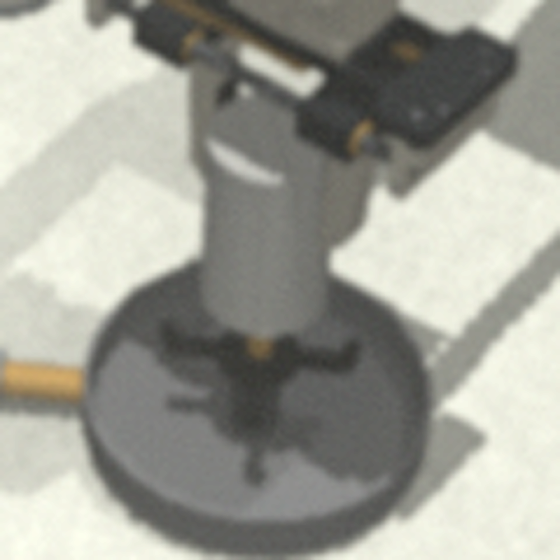

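The scene view shows the cup upright with its mouth spanning x 203–327 in the crop. The nozzle is at about 262 and the prongs at 165 and 355, so the cup is within about 2 mm sideways. I'll check the depth direction numerically.

```bash
python3 - <<'E'
import h
from h import *
o=ctrl.get_obs(); cp=campose('scene'); h.campose=lambda n,o=None:cp
Rt=Rn.from_rotvec(o['tcp_rot']).as_matrix()
s=560/120
f=lambda X:((proj('scene',X)-[330,215]+.5)*s-.5).round(0)
for a in (2.5,6):
  c=o['ee_pos']+Rt@np.array([a,.8,0])/1000
  for z in (c[2]-.0525,c[2]+.0475):
    P=np.array([f([c[0]+.03*np.cos(t),c[1]+.03*np.sin(t),z]) for t in np.linspace(0,6.28,80)])
    print(a,c[:2].round(4),z.round(4),P.min(0),P.max(0))
for n in ((.5382,.2418),(.536,.241)):
  P=np.array([f([n[0]+.085*np.cos(t),n[1]+.085*np.sin(t),.035]) for t in np.linspace(0,6.28,80)])
  print(n,'rim',P.min(0),P.max(0),[f([*n,z]) for z in (.086,.058,.005)])
  yaw=np.arctan2(-.0277,.0340)
  print([f([n[0]+.043*np.cos(yaw+k*np.pi/2),n[1]+.043*np.sin(yaw+k*np.pi/2),.071]) for k in range(4)])
E
```

```text
2.5 [0.5366 0.2409] 0.1004 [197. 237.] [326. 331.]
2.5 [0.5366 0.2409] 0.2004 [206.  83.] [342. 176.]
6 [0.5399 0.242 ] 0.1004 [193. 241.] [321. 335.]
6 [0.5399 0.242 ] 0.2004 [201.  87.] [337. 180.]
(0.5382, 0.2418) rim [ 77. 252.] [429. 517.] [array([258., 307.]), array([255., 347.]), array([249., 419.])]
[array([166., 318.]), array([248., 396.]), array([347., 338.]), array([264., 264.])]
(0.536, 0.241) rim [ 80. 250.] [432. 514.] [array([261., 304.]), array([258., 344.]), array([252., 416.])]
[array([169., 316.]), array([251., 393.]), array([350., 335.]), array([267., 261.])]
```

Call:
arm_command:
  rows:
    - [[-1,0.025,0.01,0,0],[-1,0,0,0.05,0],[-1,0,0,0.1,0],[-1,0,0,0.08,0],[-1,0,0,0.05,0],[-1,0,0,0.03,0],[-1,0,0,0,0],[-1,0,0,0,0]]

```text
t: 7.3
ee_pos: [0.5358, 0.2407, 0.1203]
tcp_rot: [3.101, 0.5, -0.001]
force: [0.5, -0.0, -0.9]
gripper_width: 0.0586
grip_force: 30.0
```

Call:
arm_command:
  rows:
    - [[-1,0,0,0.02,0],[-1,0,0,0,0],[-1,0,0,0.02,0],[-1,0,0,0,0],[-1,0,0,0,0]]

```text
t: 7.72
ee_pos: [0.536, 0.2407, 0.1166]
tcp_rot: [-3.102, -0.5, 0.0]
force: [-0.2, -0.1, -1.3]
gripper_width: 0.0588
grip_force: 30.0
```

```bash
python3 - <<'E'
from h import *
o,im=snap('scene','s4.png'); print(o['t'],o['ee_pos'],o['force'])
a=cv2.resize(im[215:335,330:450],(560,560),interpolation=cv2.INTER_CUBIC)
cv2.imwrite('pics/s4c.png',cv2.convertScaleAbs(a,alpha=1.7)[:,:,::-1])
E
```

```text
7.7167 [0.53600681 0.24070401 0.11663921] [-0.16523799 -0.08048907 -1.31546581]
```

View pics/s4c.png

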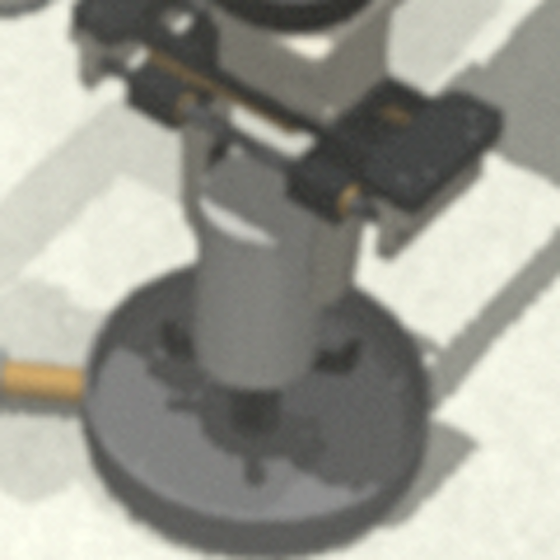

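The cup is centred between the visible prongs: it spans 196–318 in the crop, with the prongs at about 175 and 345. I'll continue down to contact in small steps.

Call:
arm_command:
  rows:
    - [[-1,0,0,0.02,0],[-1,0,0,0,0],[-1,0,0,0,0]]

```text
t: 8.02
ee_pos: [0.5359, 0.2407, 0.1145]
tcp_rot: [3.101, 0.5, -0.0]
force: [0.3, 0.0, -1.4]
gripper_width: 0.0589
grip_force: 30.0
```

Call:
arm_command:
  rows:
    - [[-1,0,0,0.02,0],[-1,0,0,0,0],[-1,0,0,0,0]]

```text
t: 8.27
ee_pos: [0.5359, 0.2407, 0.1124]
tcp_rot: [3.101, 0.5, -0.001]
force: [0.2, -0.4, -1.7]
gripper_width: 0.0586
grip_force: 30.0
```

Call:
arm_command:
  rows:
    - [[-1,0,0,0.02,0],[-1,0,0,0,0],[-1,0,0,0,0]]

```text
t: 8.52
ee_pos: [0.536, 0.2407, 0.1106]
tcp_rot: [3.102, 0.5, 0.0]
force: [-0.3, 0.5, -1.2]
gripper_width: 0.0589
grip_force: 30.0
```

Call:
arm_command:
  rows:
    - [[-1,0,0,0.01,0],[-1,0,0,0,0],[-1,0,0,0,0]]

```text
t: 8.77
ee_pos: [0.5362, 0.2408, 0.1101]
tcp_rot: [-3.101, -0.5, -0.001]
force: [-2.0, 0.1, 2.4]
gripper_width: 0.0584
grip_force: 30.0
```

Call:
arm_command:
  rows:
    - [[-1,0,0,0.01,0],[-1,0,0,0,0],[-1,0,0,0,0]]

```text
t: 9.02
ee_pos: [0.5362, 0.2408, 0.1089]
tcp_rot: [-3.101, -0.5, -0.001]
force: [-1.7, 0.3, 4.1]
gripper_width: 0.0586
grip_force: 30.0
```

Contact came at TCP z ≈ 0.1105, exactly as predicted. Next, press to z ≈ 0.1003.

Call:
arm_command:
  rows:
    - [[-1,0,0,0.02,0],[-1,0,0,0,0],[-1,0,0,0.02,0],[-1,0,0,0,0],[-1,0,0,0,0]]

```text
t: 9.43
ee_pos: [0.5363, 0.2409, 0.105]
tcp_rot: [-3.101, -0.5, -0.001]
force: [-2.2, -0.0, 5.7]
gripper_width: 0.0586
grip_force: 30.0
```

Call:
arm_command:
  rows:
    - [[-1,0,0,0.02,0],[-1,0,0,0,0],[-1,0,0,0.01,0],[-1,0,0,0,0],[-1,0,0,0,0]]

```text
t: 9.85
ee_pos: [0.5365, 0.2409, 0.1024]
tcp_rot: [-3.101, -0.5, -0.002]
force: [-2.5, -0.4, 7.5]
gripper_width: 0.0584
grip_force: 30.0
```

Call:
arm_command:
  rows:
    - [[-1,0,0,0.015,0],[-1,0,0,0,0],[-1,0,0,0.01,0],[-1,0,0,0,0],[-1,0,0,0,0],[-1,0,0,0,0],[-1,0,0,0,0],[-1,0,0,0,0]]

```text
t: 10.52
ee_pos: [0.5365, 0.2409, 0.1002]
tcp_rot: [-3.101, -0.5, -0.002]
force: [-2.8, -0.8, 9.9]
gripper_width: 0.0587
grip_force: 30.0
```

```bash
python3 - <<'E'
from h import *
o,im=snap('scene','s5.png'); print(o['t'],o['ee_pos'],o['force'],o['gripper_width'])
b=cv2.imread('pics/s4.png')[:,:,::-1]
F=lambda I:cv2.convertScaleAbs(cv2.resize(I[225:325,350:430],(400,500),interpolation=cv2.INTER_CUBIC),alpha=1.9)[:,:,::-1]
cv2.imwrite('pics/s5c.png',np.hstack([F(b),F(im)]))
E
```

```text
10.5167 [0.53654727 0.24094561 0.10019034] [-2.78709422 -0.84536777  9.94328886] 0.0587094499713244
```

View pics/s5c.png

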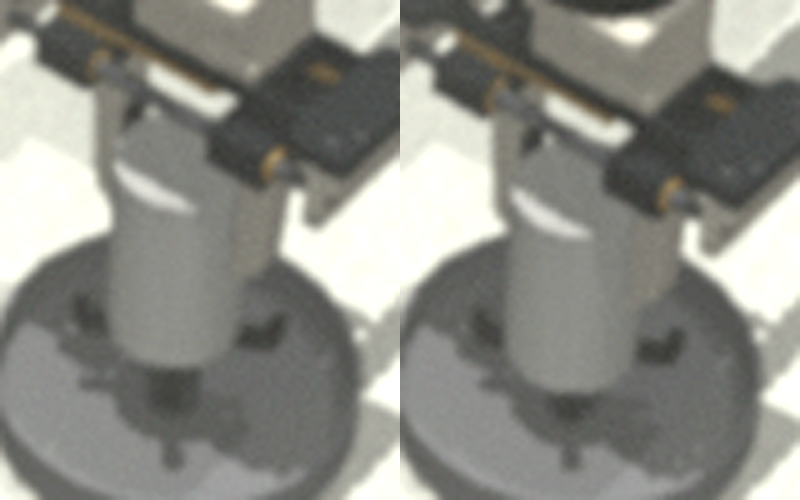

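Compared with the earlier frame, the cup and fingers went down together by about 26 px (16 mm). The prongs dropped about 17 px, or roughly 10.4 mm, and the 9.9 N reading matches. The cup is level between the prongs. I'll hold for over 3 s.

Call:
arm_command:
  rows:
    - [[-1,0,0,0,0],[-1,0,0,0,0],[-1,0,0,0,0],[-1,0,0,0,0],[-1,0,0,0,0],[-1,0,0,0,0],[-1,0,0,0,0],[-1,0,0,0,0],[-1,0,0,0,0],[-1,0,0,0,0],[-1,0,0,0,0],[-1,0,0,0,0],[-1,0,0,0,0],[-1,0,0,0,0],[-1,0,0,0,0],[-1,0,0,0,0],[-1,0,0,0,0],[-1,0,0,0,0],[-1,0,0,0,0],[-1,0,0,0,0]]

```text
t: 12.23
ee_pos: [0.5366, 0.2409, 0.1002]
tcp_rot: [-3.101, -0.5, -0.002]
force: [-3.1, 0.4, 10.2]
gripper_width: 0.059
grip_force: 30.0
```

Call:
arm_command:
  rows:
    - [[-1,0,0,0,0],[-1,0,0,0,0],[-1,0,0,0,0],[-1,0,0,0,0],[-1,0,0,0,0],[-1,0,0,0,0],[-1,0,0,0,0],[-1,0,0,0,0],[-1,0,0,0,0],[-1,0,0,0,0],[-1,0,0,0,0],[-1,0,0,0,0],[-1,0,0,0,0],[-1,0,0,0,0],[-1,0,0,0,0],[-1,0,0,0,0],[-1,0,0,0,0],[-1,0,0,0,0],[-1,0,0,0,0],[-1,0,0,0,0]]

```text
t: 13.9
ee_pos: [0.5366, 0.2409, 0.1002]
tcp_rot: [-3.101, -0.5, -0.002]
force: [-3.6, -0.3, 9.2]
gripper_width: 0.0589
grip_force: 30.0
```

Call:
arm_command:
  rows:
    - [[-1,0,0,0,0],[-1,0,0,0,0],[-1,0,0,0,0],[-1,0,0,0,0],[-1,0,0,0,0],[-1,0,0,0,0]]

```text
t: 14.4
ee_pos: [0.5366, 0.2409, 0.1002]
tcp_rot: [-3.101, -0.5, -0.002]
force: [-4.3, 0.7, 9.4]
gripper_width: 0.0589
grip_force: 30.0
```

```bash
python3 -c "
from cell import ctrl
print(ctrl.finish_job())"
```

```text
the job is handed in; nothing more can be done
None
```

I set the cup mouth-down over the jet, level between the four prongs, pressed the star down about 10 mm, held it there for almost 4 s and handed the job in still gripping and pressing, at 14.4 s; I never touched the tub, tin or brush.

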